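# Tip the tube block onto its base and seat it against the back stop

### The arm

A 6-joint arm with a two-finger parallel gripper is mounted at the origin on a cart in front of the work surface, level with it; the furniture and walls round the work are solid. World frame = base frame: x ahead of the robot, y to its left, z up, the work surface at z = 0. Lengths are in mm, angles in rad, forces in N, time in s.
With the tool pointing down it reaches from about 400 to 925 mm from the base axis. Payload 12.5 kg.
Tool frame: the origin (TCP) lies at the very end of the fingers, on their centre line; the grasp point (between the pads) lies 19 mm behind it; z points along the fingers, y is the line along which they close (so a half turn about z gives the same grasp; the last joint's range is limited). The gripper opens to 95 mm and grips with 3 to 60 N. Pads are 20 mm wide; open, the fingers measure 119 mm over their backs; the gripper's body (75 mm by 180 mm) begins 59 mm behind the grasp point.
Start: joints at [0.997, 0.491, 1.559, -0, 1.092, -0.106], TCP at [281.815, 557.878, 214.661] pointing down, gripper open.
Joint ranges: [-3.1, 3.1], [-0.84, 2.19], [0.05, 2.79], [-1.13, 4.28], [0.06, 2.93], [-2.69, 2.69]. Speed limits (rad/s): [2.22, 2.22, 2.79, 3.14, 3.14, 3.14].

### API

Orientations are given as [roll, pitch, yaw] about the fixed x, y, z axes, in that order (R = Rz(yaw) Ry(pitch) Rx(roll)).
In Python, from cell import * gives the robot as it stands.
- The arm moves only by the tool step_arm, never from a script. Its argument "plan" is a list of rows, each an object of numbers: "x", "y", "z": the shift along the tool's x, y, z in units of 25 mm (1.0 is 25 mm); "rx", "ry", "rz": the turn, a rotation vector about the tool's x, y, z in units of 0.1 rad (1.0 is 0.1 rad). In form: [{"x": .., "y": .., "z": .., "rx": .., "ry": .., "rz": ..}, ...]. A call has exactly 10 rows; each row shifts and turns the commanded pose from where the row before left it, along the tool's axes as they then stand; what a row does not reach is not made up. A row lasts 1/12 s, in which the tool goes at most 41.7 mm and 7.16 degrees, less where a joint would pass 70% of its speed; a pose out of reach is approached as far as the arm can. A call with a number of a shift or a turn outside -1 to 1 is refused whole. A call with a gripper value outside its range is refused whole. "jaw" is the closure, from -1 (fully open) to 1 (shut), so that 0 is half open, set as the call begins (left out, the last holds). The fingers move at their own pace and stop on an object; the grip force is fixed at half the most. Time passes only in rows, so rows that do not move let the fingers close, or fill a call up. It gives the time, the measured TCP pose, the force, the opening and the grip force at its end, in the units of the state.
- state(): the state, without advancing time (a new reading comes with each control period).
- read_camera(name): name is "scene" or "top" or "wrist"; returns a dict with "image" (420x560x3 uint8, red, green, blue), "depth" (420x560 float32, mm along the optical axis (not along the pixel's ray), 0 where there is no reading), "vfov" (degrees; the focal length in pixels is half the picture's height over the tangent of half this angle, whatever the lens; pixels are square), "cx", "cy" (the principal point, pixels), "R" (3x3) and "t" (3): a world point X has camera coordinates R X + t. Camera axes: x right, y down, z forward; pixel columns grow to the right and rows downward; lengths in mm; the calibration is good to about 2 mm. A picture is of the moment at which its call begins.
- job_done(): hands the job in; it is judged then, once.
The state is a dict: "t": time; "joints": joint angles; "qvel": joint speeds; "tau": joint torques, N m; "eef_pos": TCP position; "tcp_rot": TCP orientation; "ft_force": force on the tool from outside, world axes, zero at the start; "moment": the same for the moment, N m; "opening": opening from 0.0 (shut) to 1.0 (fully open); "grip_force": force on a finger pad.
Only numpy, scipy, OpenCV 4.12 (cv2) and the standard library are available. Lean on these libraries where they do the work, as an engineer would, in place of code of your own. Each camera call takes 0.05 s, during which the arm holds its last target. There are 200 camera calls.

### The job

The aluminium tube block stands on end on the loading plate: tip it over by pushing it high on its side, without lifting it, so that it lies with its wells facing up. Then slide it along the plate between the two guide rails and hold it pressed firmly against the pad of the sliding back stop for about half a second, without shifting the stop or ramming it. Leave the block there, touching the pad, let go, and leave the things round about where they are.

Things in the scene. Friction and masses are not known exactly. Their poses are not given: they have to be found in the camera images.
- tube_block: Aluminium block 96 x 74 x 50 mm, 0.5-0.8 kg; twelve 11.5 mm wells in one 96 x 74 face, opposite face (base) smooth. Starts standing on a 74 x 50 end, wells towards the loading end, base towards the stop, up to 0.15 rad askew. Origin: centre of the end it stands on. z: along the 96 mm length (up at start). x: out of the wells face (25 mm from the origin), up once it lies right. y: along the width.
- block_nose (a point): Centre of the block's other 74 x 50 mm end, 96 mm along z from its origin: the end that comes to touch the stop. Once the block lies right, the end with the origin faces the loading end.
- block_centre (a point): Middle of the block, 48 mm along z from its origin. Standing, the block tips over its base-side foot edge when pushed towards the stop within 20 mm of its top (2 to 3 N) and falls by itself beyond a lean of about 28 degrees. Lying, it slides at 1.5 to 8 N.
- station: Grey fixed plate 360 x 120 x 6 mm. Origin on the worktop; plate spans x -160 to 200, y -60 to 60 mm, top at z = 6. x: from the loading end to the stop. Two aluminium guide rails, 22 mm high above the plate, inner faces at y = +-39.5 mm, run along x from 80 to 190 mm; their mouths flare out from x = 80 back to 50 mm. The block slides between them on the centre line y = 0.
- stop_face (a point): Middle of the front face of the steel back stop (upright plate 66 mm wide, 34 mm high, black clamp knob behind), 25 mm above the plate; axes as the station's, face looks along -x. On it sits a black pad, 40 x 26 x 6 mm, which is what the block touches: its front (pad_face) stands 6 to 18 mm proud of this face, set by a screw anew each time and not measured: feel for it.
- back_stop (a joint): Stop position along the station's x in m (0: steel face at station x = 150 mm; grows away from the loading end); starts at 0 to 0.020. Held by friction: it stands firm up to about 16 N and beyond that slips and stays shifted. 5 to 12 N on its pad, on top of the block's own sliding friction, is a firm press.
- petri_dish: Bystander: round covered petri dish, 56 mm across, 15 mm high; origin under its centre.
- white_bottle: Bystander: white capped bottle, 50 mm across, 115 mm high; origin under its centre.
- timer: Bystander: small flat timer, 68 x 62 x 19 mm; origin under its centre.
- beaker: Bystander: clear beaker, 75 mm across, 93 mm high; origin under its centre.
- pen: Bystander: marker pen lying flat, 132 mm long, 13 mm thick; origin under its middle.

How it is judged:
By the outcome, as a careful person would: the job done as asked, in the order asked, and still so for the second after the job is handed in, with the robot touching nothing.
It also fails if it takes over 51 s, if anything falls off the work surface, if the arm or the gripper's body presses on something with over 40 N, if the wrist force passes 120 N, or if a joint passes its speed limit or range.

## Working session

There is one attempt and no reset: what is moved stays moved. The work goes in short steps, Python scripts to look and compute and a tool call to move; the robot and the scene stay as the last step left them, time stands still between calls to the robot, and variables do not carry over. Pictures are saved under pics/ and viewed, at most 10 in all, crops included, and the job is handed in when it is done.

Besides the shell and the picture viewer there is one more tool, called after "Request:" as name(argument=value, ...) on one line, values as JSON. step_arm: Moves the arm, as the interface text tells. Shifts and turns lie within -1 to 1; 1 stands for 25 mm of shift or 0.1 rad of turn. Its arguments: {"type":"object","properties":{"plan":{"type":"array","items":{"type":"object","properties":{"x":{"type":"number"},"y":{"type":"number"},"z":{"type":"number"},"rx":{"type":"number"},"ry":{"type":"number"},"rz":{"type":"number"}}}},"jaw":{"type":"number"}},"required":["plan"]}

```bash
mkdir -p pics; cat > h.py <<'E'
from cell import *
import numpy as np, cv2
def grab(n,f=None):
    c=read_camera(n)
    if f: cv2.imwrite('pics/'+f,c['image'][:,:,::-1])
    return c
def cloud(c):
    h,w=c['depth'].shape; f=h/2/np.tan(np.radians(c['vfov'])/2)
    v,u=np.mgrid[:h,:w]; d=c['depth']
    P=np.stack([(u-c['cx'])/f*d,(v-c['cy'])/f*d,d],-1)
    return (P-c['t'])@c['R']
E
python3 - <<'E'
from h import *
for n in('scene','top'):
    c=grab(n,n+'1.png'); np.save(n+'1.npy',cloud(c)); print(n,c['R'].tolist(),c['t'])
print(state())
E
```

```text
scene [[-0.7635032310497324, -0.6457882867514276, 0.004506092683817085], [-0.2686367214768711, 0.3112434604485701, -0.9115710724908715], [0.587279429276028, -0.6971979611435016, -0.41111783581665184]] [ 469.35323096  242.55705701 1257.92471292]
top [[-0.344777043048186, -0.9386572373370781, -0.007168080752422015], [-0.9030967375112497, 0.33377874858448503, -0.2701999809213755], [0.2560177206434854, -0.0866852801120186, -0.9627775386497209]] [ 219.4869785  587.8198534 1270.7675692]
{'t': 0.1, 'joints': array([ 9.97428052e-01,  4.91506410e-01,  1.55939785e+00, -2.64736682e-06,
        1.09171030e+00, -1.05635678e-01]), 'qvel': array([ 0.00221769, -0.00227747, -0.00278679,  0.00140875, -0.00213429,
       -0.00032692]), 'tau': array([ 2.00148454e-03, -6.13619614e+01, -2.58610082e+01,  6.93137851e-02,
        4.70723142e-02,  1.19116714e-05]), 'eef_pos': array([281.66874009, 557.68276598, 214.11254036]), 'tcp_rot': array([-3.14057619e+00, -1.05414423e-04,  2.67386122e+00]), 'ft_force': array([-0.73437413,  0.14208328, -0.20774938]), 'moment': array([-0.03312207, -0.00474692, -0.04976355]), 'grip_force': 0.0, 'opening': 1.0002145263476252}
```

View pics/scene1.png

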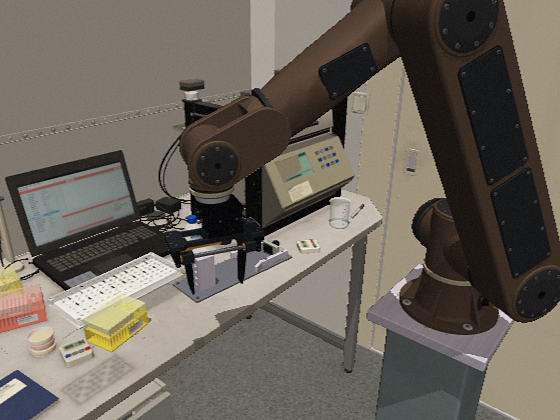

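View pics/top1.png

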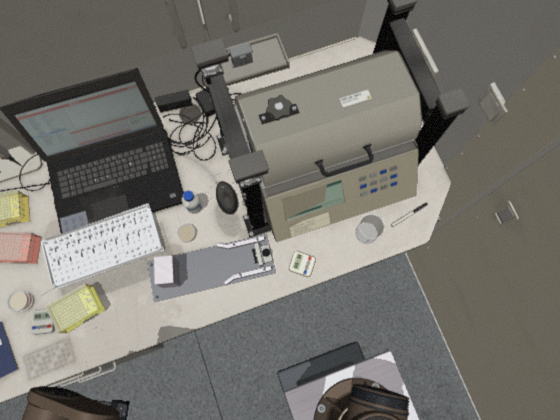

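The scene view shows the gripper in front of the station, blocking it. The top view shows the plate from (150,280) to (272,255), the block's top at (163,270), the rails at (245,245) and (250,275), and the stop at (265,250). The dish is at (187,232), the bottle at (190,200) and the timer at (302,264).

```bash
python3 - <<'E'
from h import *
P=np.load('top1.npy'); im=cv2.imread('pics/top1.png')
for u,v in [(163,270),(200,275),(200,310),(220,270),(245,245),(187,232),(190,200),(302,264),(265,250),(152,298),(272,275)]:
    print((u,v),P[v,u].round(1),im[v,u])
c=im[185:315,140:330]; cv2.imwrite('pics/topc.png',cv2.resize(c,None,fx=4.2,fy=4.2,interpolation=cv2.INTER_CUBIC))
E
```

```text
(163, 270) [563.2 354.6  98.4] [221 218 224]
(200, 275) [532.6 274.7   3.9] [143 137 133]
(200, 310) [438.2 306.   -3.4] [187 197 200]
(220, 270) [526.7 215.6   1.6] [142 137 138]
(245, 245) [569.  122.6  13.6] [117 117 118]
(187, 232) [666.2 271.4  11.3] [153 176 187]
(190, 200) [723.9 225.4 108.8] [82 57 49]
(302, 264) [458.3 -14.1  16.8] [214 227 224]
(265, 250) [530.1  73.4  38. ] [28 30 30]
(152, 298) [518.4 425.9  -2.3] [170 177 184]
(272, 275) [4.606e+02 7.790e+01 1.000e-01] [188 197 203]
```

View pics/topc.png

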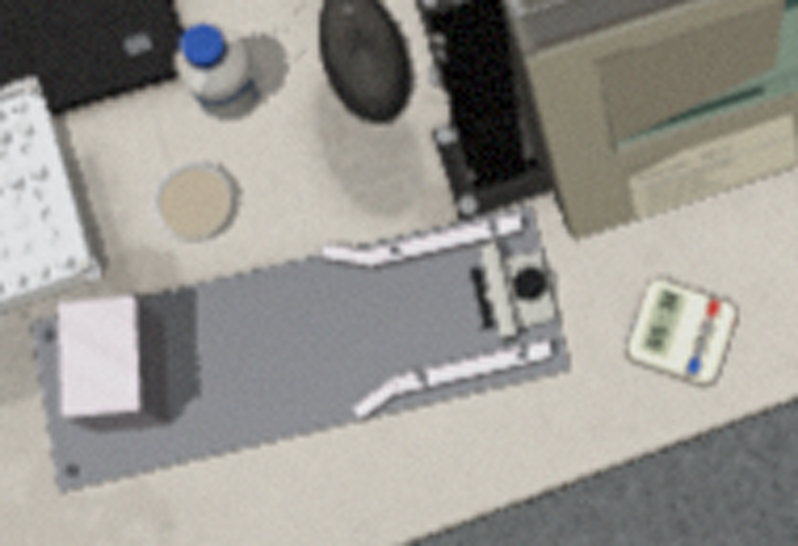

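```bash
cat >> h.py <<'E'
def plane(c,uv,z):
    f=210/np.tan(np.radians(c['vfov'])/2); uv=np.asarray(uv,float)
    d=np.c_[(uv[:,0]-c['cx'])/f,(uv[:,1]-c['cy'])/f,np.ones(len(uv))]@c['R']
    o=-c['R'].T@c['t']; return o+d*((z-o[2])/d[:,2])[:,None]
E
python3 - <<'E'
from h import *
c=grab('top','t2.png'); P=cloud(c); im=c['image'].astype(int)
m=(abs(im-[135,137,143]).max(2)<14)&(P[...,2]<14)&(P[...,2]>-8)
m[:,:140]=0;m[:225]=0;m[310:]=0;m[:,290:]=0
m=cv2.morphologyEx(m.astype(np.uint8),cv2.MORPH_OPEN,np.ones((3,3)))
n,l,s,_=cv2.connectedComponentsWithStats(m); k=1+s[1:,4].argmax(); m=l==k
v,u=np.nonzero(m); W=plane(c,np.c_[u,v],6)
r=cv2.minAreaRect(W[:,:2].astype(np.float32)); print('plate',r,len(u)); print(cv2.boxPoints(r))
print('z',np.median(P[m][:,2]))
b=(P[...,2]>88)&(P[...,2]<112); b[:,:145]=0;b[:,185:]=0;b[:245]=0;b[300:]=0
v,u=np.nonzero(b); W=plane(c,np.c_[u,v],102)
r=cv2.minAreaRect(W[:,:2].astype(np.float32)); print('block',r,W.mean(0),cv2.boxPoints(r))
o=im.copy().astype(np.uint8); o[m]=[255,0,0]; o[b]=[0,255,0]
cv2.imwrite('pics/m.png',cv2.resize(o[185:315,140:330,::-1],None,fx=4,fy=4))
c=grab('wrist','w1.png')
E
```

```text
plate ((546.9177856445312, 258.7667236328125), (312.63812255859375, 118.78386688232422), 83.82225036621094) 2637
[[471.04877  109.746796]
 [589.1428    96.96408 ]
 [622.7868   407.78665 ]
 [504.69275  420.56937 ]]
z 3.8892312009564605
block ((561.927978515625, 351.6577453613281), (53.497764587402344, 75.41703033447266), 75.55226135253906) [562.13379298 352.17084506 102.        ] [[518.7382  335.16293]
 [591.7702  316.34665]
 [605.11774 368.15256]
 [532.08575 386.96884]]
```

View pics/m.png

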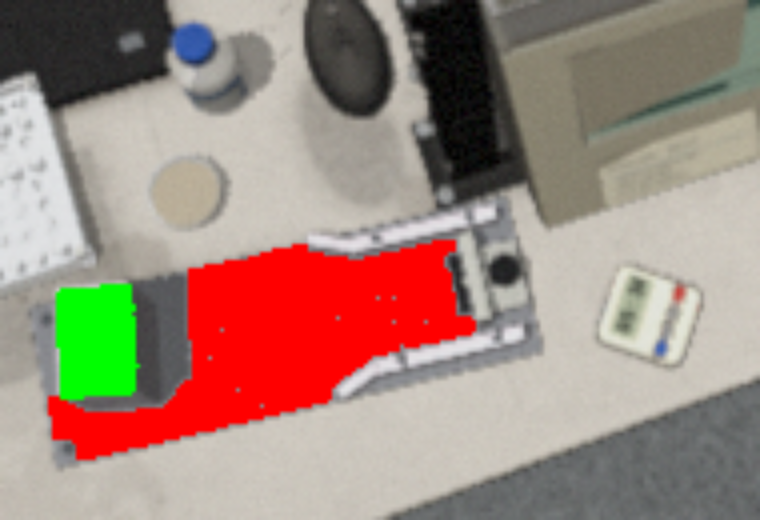

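The mask covers the plate well and the block's top matches its real size. Next I work out the station frame and clearances.

```bash
cat >> h.py <<'E'
ys=-1.6786; S0=np.array([546.5,254.8]); X=np.array([np.cos(ys),np.sin(ys)]); Y=np.array([-X[1],X[0]])
def st(p): d=np.asarray(p)[...,:2]-S0; return np.stack([d@X,d@Y],-1)
def wd(a,b): return S0+a*X+b*Y
E
python3 - <<'E'
from h import *
P=np.load('top1.npy'); s=st(P); z=P[...,2]
def show(n,m): print(n,m.sum(),s[m].min(0).round(),s[m].max(0).round(),z[m].max().round() if m.any() else '')
near=(s[...,0]>-260)&(s[...,0]<260)&(abs(s[...,1])<140)
for a in range(-260,250,40):
    for b in (-120,-60,0,60,120):
        m=(s[...,0]>a)&(s[...,0]<a+40)&(abs(s[...,1]-b)<20)&(z>12)
        if m.sum()>8: print(a,b,z[m].max().round(),m.sum())
m=(z>30)&(s[...,0]>120)&(s[...,0]<200)&(abs(s[...,1])<50); show('stop',m)
print('blk',st([561.9,351.7]))
# plate end x=200 check, stop face via edges
im=cv2.imread('pics/t2.png')
for y in (-50,50):
  for x in range(180,216,4):
    p=np.r_[wd(x,y),6]
    c=None
E
python3 - <<'E'
from h import *
c=read_camera('top'); f=210/np.tan(np.radians(c['vfov'])/2); im=c['image'].astype(int).mean(2).astype(np.float32)
def prof(y,xs,z):
    p=np.c_[[np.r_[wd(x,y),z] for x in xs]]@c['R'].T+c['t']
    uv=(p[:,:2]/p[:,2:]*f+[c['cx'],c['cy']]).astype(np.float32)
    return cv2.remap(im,uv[None,:,0],uv[None,:,1],cv2.INTER_LINEAR)[0].astype(int)
print('far end',list(zip(range(185,216,3),prof(-52,range(185,216,3),6))),prof(52,range(185,216,3),6))
print('load end',list(zip(range(-176,-140,3),prof(-50,range(-176,-140,3),6))))
print('stop',list(zip(range(120,180,3),prof(0,range(120,180,3),40))),prof(-28,range(120,180,3),40))
E
```

```text
-260 60 30.0 60
-260 120 31.0 171
-220 60 28.0 44
-220 120 33.0 171
-180 60 27.0 25
-180 120 30.0 167
-140 0 106.0 138
-140 60 103.0 17
-140 120 815.0 135
-100 0 106.0 224
-60 120 22.0 100
-20 120 20.0 35
20 -60 30.0 19
20 60 31.0 17
60 -60 35.0 64
60 60 32.0 48
100 -60 32.0 65
100 60 30.0 39
100 120 933.0 192
140 -60 32.0 67
140 0 44.0 142
140 60 493.0 551
140 120 497.0 159
180 -60 30.0 10
180 0 184.0 102
180 60 492.0 660
180 120 494.0 310
220 -60 20.0 66
220 0 192.0 171
220 60 491.0 347
220 120 406.0 525
stop 185 [128. -48.] [193.  44.] 47.0
blk [-97.99443981   4.88464598]
far end [(185, np.int64(123)), (188, np.int64(131)), (191, np.int64(139)), (194, np.int64(142)), (197, np.int64(149)), (200, np.int64(184)), (203, np.int64(194)), (206, np.int64(197)), (209, np.int64(196)), (212, np.int64(194)), (215, np.int64(193))] [184 159 131 135 141 160 183 183 180 176 135]
load end [(-176, np.int64(184)), (-173, np.int64(184)), (-170, np.int64(184)), (-167, np.int64(180)), (-164, np.int64(162)), (-161, np.int64(146)), (-158, np.int64(138)), (-155, np.int64(126)), (-152, np.int64(109)), (-149, np.int64(109)), (-146, np.int64(129)), (-143, np.int64(140))]
stop [(120, np.int64(138)), (123, np.int64(138)), (126, np.int64(140)), (129, np.int64(140)), (132, np.int64(141)), (135, np.int64(140)), (138, np.int64(140)), (141, np.int64(138)), (144, np.int64(113)), (147, np.int64(63)), (150, np.int64(55)), (153, np.int64(110)), (156, np.int64(167)), (159, np.int64(194)), (162, np.int64(190)), (165, np.int64(162)), (168, np.int64(128)), (171, np.int64(97)), (174, np.int64(53)), (177, np.int64(32))] [142 141 141 142 141 142 140 135 125 114 115 132 179 196 190 157 125 137
 178 181]
```

Request:
step_arm(plan=[{"rz": 1},{"rz": 1},{"rz": 1},{"rz": 1},{"rz": 1},{"rz": 1},{"rz": 1},{"rz": 1},{"rz": 1},{"rz": 1}], jaw=0.26)

```text
schema error: expected keys x, y, z, rx, ry, rz
```

Request:
step_arm(plan=[{"x": 0,"y": 0,"z": 0,"rx": 0,"ry": 0,"rz": 1},{"x": 0,"y": 0,"z": 0,"rx": 0,"ry": 0,"rz": 1},{"x": 0,"y": 0,"z": 0,"rx": 0,"ry": 0,"rz": 1},{"x": 0,"y": 0,"z": 0,"rx": 0,"ry": 0,"rz": 1},{"x": 0,"y": 0,"z": 0,"rx": 0,"ry": 0,"rz": 1},{"x": 0,"y": 0,"z": 0,"rx": 0,"ry": 0,"rz": 1},{"x": 0,"y": 0,"z": 0,"rx": 0,"ry": 0,"rz": 1},{"x": 0,"y": 0,"z": 0,"rx": 0,"ry": 0,"rz": 1},{"x": 0,"y": 0,"z": 0,"rx": 0,"ry": 0,"rz": 1},{"x": 0,"y": 0,"z": 0,"rx": 0,"ry": 0,"rz": 1}], jaw=0.26)

```text
t: 1.08
eef_pos: [281.8, 557.8, 214.6]
tcp_rot: [-3.142, 0.0, 1.669]
ft_force: [0.0, 0.6, -0.3]
opening: 0.391
grip_force: 0.0
```

Request:
step_arm(plan=[{"x": 0,"y": 0,"z": 0,"rx": 0,"ry": 0,"rz": 1},{"x": 0,"y": 0,"z": 0,"rx": 0,"ry": 0,"rz": 1},{"x": 0,"y": 0,"z": 0,"rx": 0,"ry": 0,"rz": 1},{"x": 0,"y": 0,"z": 0,"rx": 0,"ry": 0,"rz": 0.55},{"x": 0,"y": 0,"z": 0,"rx": 0,"ry": 0,"rz": 0},{"x": 0,"y": 0,"z": 0,"rx": 0,"ry": 0,"rz": 0},{"x": 0,"y": 0,"z": 0,"rx": 0,"ry": 0,"rz": 0},{"x": 0,"y": 0,"z": 0,"rx": 0,"ry": 0,"rz": 0},{"x": 0,"y": 0,"z": 0,"rx": 0,"ry": 0,"rz": 0},{"x": 0,"y": 0,"z": 0,"rx": 0,"ry": 0,"rz": 0}])

```text
t: 1.92
eef_pos: [281.8, 557.9, 214.7]
tcp_rot: [3.142, -0.0, 1.319]
ft_force: [-0.8, -0.9, 0.1]
opening: 0.372
grip_force: 0.0
```

```bash
cat >> h.py <<'E'
from scipy.spatial.transform import Rotation as Ro
def togo(target,yaw):
    s=state(); R=Ro.from_euler('xyz',s['tcp_rot'])
    d=R.inv().apply(np.asarray(target)-s['eef_pos'])/25
    r=(R.inv()*Ro.from_euler('xyz',[np.pi,0,yaw])).as_rotvec()/.1
    print('t',round(s['t'],2),'pos',s['eef_pos'].round(1),'st',st(s['eef_pos']).round(1),'rpy',s['tcp_rot'].round(4),'F',s['ft_force'].round(2),'open',round(s['opening'],3))
    print('units shift',d.round(2),'turn',r.round(2))
E
python3 -c "
from h import *
togo([575.7,405,140],1.319)"
```

```text
t 1.92 pos [281.8 557.9 214.7] st [-272.8 -295.7] rpy [ 3.1415e+00 -1.0000e-04  1.3194e+00] F [-0.81 -0.89  0.1 ] open 0.372
units shift [-3.   12.91  2.99] turn [ 0. -0.  0.]
```

Request:
step_arm(plan=[{"x": -0.15,"y": 0.5,"z": 0,"rx": 0,"ry": 0,"rz": 0},{"x": -0.15,"y": 0.8,"z": 0,"rx": 0,"ry": 0,"rz": 0},{"x": -0.15,"y": 0.8,"z": 0,"rx": 0,"ry": 0,"rz": 0},{"x": -0.15,"y": 0.8,"z": 0,"rx": 0,"ry": 0,"rz": 0},{"x": -0.15,"y": 0.8,"z": 0,"rx": 0,"ry": 0,"rz": 0},{"x": -0.15,"y": 0.8,"z": 0,"rx": 0,"ry": 0,"rz": 0},{"x": -0.15,"y": 0.8,"z": 0,"rx": 0,"ry": 0,"rz": 0},{"x": -0.15,"y": 0.8,"z": 0,"rx": 0,"ry": 0,"rz": 0},{"x": -0.15,"y": 0.8,"z": 0,"rx": 0,"ry": 0,"rz": 0},{"x": -0.15,"y": 0.8,"z": 0,"rx": 0,"ry": 0,"rz": 0}])

```text
t: 2.75
eef_pos: [460.5, 472.3, 214.7]
tcp_rot: [3.141, -0.0, 1.319]
ft_force: [0.2, -0.3, -0.3]
opening: 0.369
grip_force: 0.0
```

Request:
step_arm(plan=[{"x": -0.15,"y": 0.8,"z": 0.3,"rx": 0,"ry": 0,"rz": 0},{"x": -0.15,"y": 0.8,"z": 0.3,"rx": 0,"ry": 0,"rz": 0},{"x": -0.15,"y": 0.8,"z": 0.4,"rx": 0,"ry": 0,"rz": 0},{"x": -0.15,"y": 0.8,"z": 0.4,"rx": 0,"ry": 0,"rz": 0},{"x": -0.15,"y": 0.8,"z": 0.4,"rx": 0,"ry": 0,"rz": 0},{"x": -0.15,"y": 0.7,"z": 0.4,"rx": 0,"ry": 0,"rz": 0},{"x": -0.2,"y": 0.5,"z": 0.4,"rx": 0,"ry": 0,"rz": 0},{"x": -0.2,"y": 0.01,"z": 0.4,"rx": 0,"ry": 0,"rz": 0},{"x": -0.2,"y": 0,"z": 0,"rx": 0,"ry": 0,"rz": 0},{"x": 0,"y": 0,"z": 0,"rx": 0,"ry": 0,"rz": 0}])

```text
t: 3.58
eef_pos: [574.7, 403.9, 139.1]
tcp_rot: [-3.14, 0.001, 1.319]
ft_force: [-0.6, -0.4, 0.2]
opening: 0.368
grip_force: 0.0
```

```bash
python3 -c "
from h import *
togo([575.7,405,88],1.319)
c=grab('wrist','w2.png');P=cloud(c);z=P[...,2]
m=(z>92)&(z<112)&(st(P)[...,0]>-150)&(st(P)[...,0]<-40)&(abs(st(P)[...,1])<70)
print(m.sum())
if m.sum()>50:
  r=cv2.minAreaRect(P[m][:,:2].astype(np.float32));print(r,np.median(z[m]),cv2.boxPoints(r))
"
```

```text
t 3.58 pos [574.7 403.9 139.1] st [-151.3   12. ] rpy [-3.1402e+00  1.2000e-03  1.3186e+00] F [-0.58 -0.4   0.18] open 0.368
units shift [0.05 0.03 2.04] turn [-0.01  0.01 -0.  ]
2829
((562.3985595703125, 357.6361389160156), (50.090187072753906, 67.13401794433594), 75.7389144897461) 102.20815235420055 [[523.69635 341.63177]
 [588.76154 325.09393]
 [601.10077 373.6405 ]
 [536.0356  390.17834]]
```

View pics/w2.png

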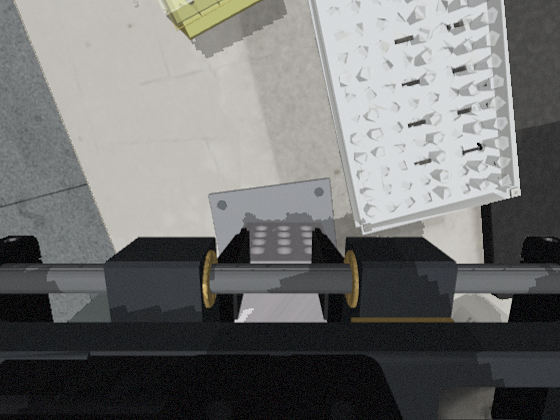

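The wrist view shows the wells face (250-315, 240) squarely between the fingers, with a gap in front of them. Lowering, then pushing.

Request:
step_arm(plan=[{"x": 0,"y": 0,"z": 0.4,"rx": 0,"ry": 0,"rz": 0},{"x": 0,"y": 0,"z": 0.4,"rx": 0,"ry": 0,"rz": 0},{"x": 0,"y": 0,"z": 0.4,"rx": 0,"ry": 0,"rz": 0},{"x": 0,"y": 0,"z": 0.4,"rx": 0,"ry": 0,"rz": 0},{"x": 0,"y": 0,"z": 0.4,"rx": 0,"ry": 0,"rz": 0},{"x": 0,"y": 0,"z": 0,"rx": 0,"ry": 0,"rz": 0},{"x": 0,"y": 0,"z": 0,"rx": 0,"ry": 0,"rz": 0},{"x": -0.1,"y": 0,"z": 0,"rx": 0,"ry": 0,"rz": 0},{"x": -0.1,"y": 0,"z": 0,"rx": 0,"ry": 0,"rz": 0},{"x": -0.1,"y": 0,"z": 0,"rx": 0,"ry": 0,"rz": 0}])

```text
t: 4.47
eef_pos: [573.9, 397.3, 90.2]
tcp_rot: [3.141, -0.001, 1.319]
ft_force: [0.0, 0.4, -0.7]
opening: 0.37
grip_force: 0.0
```

Request:
step_arm(plan=[{"x": -0.12,"y": 0,"z": 0,"rx": 0,"ry": 0,"rz": 0},{"x": -0.12,"y": 0,"z": 0,"rx": 0,"ry": 0,"rz": 0},{"x": -0.12,"y": 0,"z": 0,"rx": 0,"ry": 0,"rz": 0},{"x": -0.12,"y": 0,"z": 0,"rx": 0,"ry": 0,"rz": 0},{"x": -0.12,"y": 0,"z": 0,"rx": 0,"ry": 0,"rz": 0},{"x": -0.12,"y": 0,"z": 0,"rx": 0,"ry": 0,"rz": 0},{"x": -0.12,"y": 0,"z": 0,"rx": 0,"ry": 0,"rz": 0},{"x": -0.12,"y": 0,"z": 0,"rx": 0,"ry": 0,"rz": 0},{"x": -0.12,"y": 0,"z": 0,"rx": 0,"ry": 0,"rz": 0},{"x": -0.12,"y": 0,"z": 0,"rx": 0,"ry": 0,"rz": 0}])

```text
t: 5.3
eef_pos: [566.2, 368.1, 89.5]
tcp_rot: [-3.141, 0.0, 1.319]
ft_force: [0.3, 1.5, 0.6]
opening: 0.373
grip_force: 0.9
```

Request:
step_arm(plan=[{"x": -0.1,"y": 0,"z": 0,"rx": 0,"ry": 0,"rz": 0},{"x": -0.1,"y": 0,"z": 0,"rx": 0,"ry": 0,"rz": 0},{"x": -0.1,"y": 0,"z": 0,"rx": 0,"ry": 0,"rz": 0},{"x": -0.1,"y": 0,"z": 0,"rx": 0,"ry": 0,"rz": 0},{"x": -0.1,"y": 0,"z": 0,"rx": 0,"ry": 0,"rz": 0},{"x": -0.1,"y": 0,"z": 0,"rx": 0,"ry": 0,"rz": 0},{"x": -0.1,"y": 0,"z": 0,"rx": 0,"ry": 0,"rz": 0},{"x": -0.1,"y": 0,"z": 0,"rx": 0,"ry": 0,"rz": 0},{"x": -0.1,"y": 0,"z": 0,"rx": 0,"ry": 0,"rz": 0},{"x": 0,"y": 0,"z": 0,"rx": 0,"ry": 0,"rz": 0}])

```text
t: 6.13
eef_pos: [561.5, 346.7, 91.4]
tcp_rot: [3.139, -0.002, 1.319]
ft_force: [-0.1, 2.0, 12.8]
opening: 0.371
grip_force: 6.9
```

```bash
python3 -c "
from h import *
togo([575.7,405,88],1.319)
grab('scene','s3.png');c=grab('top');P=cloud(c);s=st(P);z=P[...,2]
cv2.imwrite('pics/s3.png',cv2.resize(cv2.imread('pics/s3.png')[190:320,130:330],None,fx=3.5,fy=3.5))
"
```

```text
t 6.13 pos [561.5 346.7  91.4] st [-93.   5.] rpy [ 3.1392e+00 -2.0000e-03  1.3187e+00] F [-0.12  1.95 12.77] open 0.371
units shift [ 2.4  -0.03  0.14] turn [ 0.02 -0.02 -0.  ]
```

View pics/s3.png

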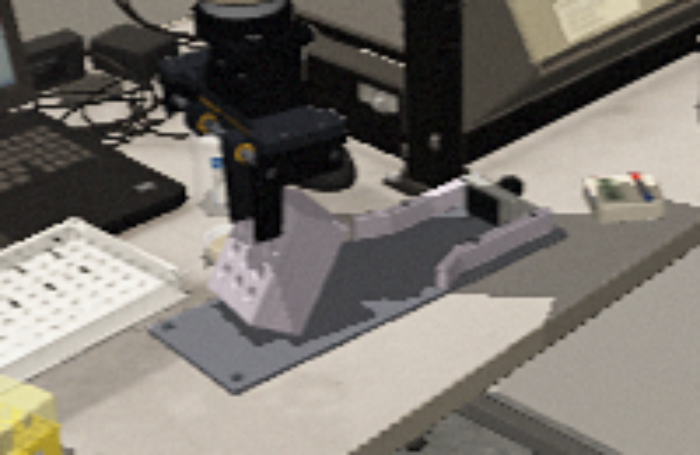

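The block is leaning about 30° with its foot on the plate. The fingertips bear down on the wells face (Fz 13 N), so I'll ease up while continuing forward.

Request:
step_arm(plan=[{"x": 0,"y": 0,"z": -0.1,"rx": 0,"ry": 0,"rz": 0},{"x": -0.05,"y": 0,"z": -0.1,"rx": 0,"ry": 0,"rz": 0},{"x": -0.1,"y": 0,"z": -0.1,"rx": 0,"ry": 0,"rz": 0},{"x": -0.1,"y": 0,"z": -0.1,"rx": 0,"ry": 0,"rz": 0},{"x": -0.1,"y": 0,"z": -0.1,"rx": 0,"ry": 0,"rz": 0},{"x": -0.1,"y": 0,"z": -0.1,"rx": 0,"ry": 0,"rz": 0},{"x": -0.1,"y": 0,"z": 0,"rx": 0,"ry": 0,"rz": 0},{"x": -0.1,"y": 0,"z": 0,"rx": 0,"ry": 0,"rz": 0},{"x": 0,"y": 0,"z": 0,"rx": 0,"ry": 0,"rz": 0},{"x": 0,"y": 0,"z": 0,"rx": 0,"ry": 0,"rz": 0}])

```text
t: 7.07
eef_pos: [556.6, 330.8, 104.6]
tcp_rot: [-3.141, 0.0, 1.319]
ft_force: [-0.2, 0.0, -0.4]
opening: 0.368
grip_force: 0.0
```

```bash
python3 -c "
from h import *
togo([575.7,405,88],1.319)
grab('scene','s4.png');
cv2.imwrite('pics/s4.png',cv2.resize(cv2.imread('pics/s4.png')[190:320,130:330],None,fx=3.5,fy=3.5))
"
```

```text
t 7.07 pos [556.6 330.8 104.6] st [-76.6   1.9] rpy [-3.1415  0.      1.3186] F [-0.21  0.05 -0.38] open 0.368
units shift [ 3.07 -0.    0.66] turn [-0.  0. -0.]
```

View pics/s4.png

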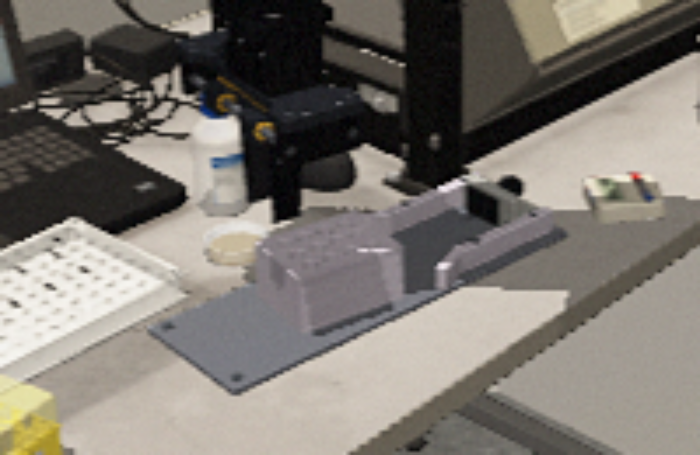

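The block lies with its wells up (290,240), just short of the rail mouths. I'll back off behind it and measure.

Request:
step_arm(plan=[{"x": 0.4,"y": 0,"z": 0,"rx": 0,"ry": 0,"rz": 0},{"x": 0.4,"y": 0,"z": 0,"rx": 0,"ry": 0,"rz": 0},{"x": 0.4,"y": 0,"z": 0,"rx": 0,"ry": 0,"rz": 0},{"x": 0.4,"y": 0,"z": 0,"rx": 0,"ry": 0,"rz": 0},{"x": 0.4,"y": 0,"z": 0,"rx": 0,"ry": 0,"rz": 0},{"x": 0.4,"y": 0,"z": 0,"rx": 0,"ry": 0,"rz": 0},{"x": 0,"y": 0,"z": 0,"rx": 0,"ry": 0,"rz": 0},{"x": 0,"y": 0,"z": 0,"rx": 0,"ry": 0,"rz": 0},{"x": 0,"y": 0,"z": 0,"rx": 0,"ry": 0,"rz": 0},{"x": 0,"y": 0,"z": 0,"rx": 0,"ry": 0,"rz": 0}])

```text
t: 7.95
eef_pos: [571.6, 388.6, 104.7]
tcp_rot: [-3.141, 0.0, 1.319]
ft_force: [-0.0, -0.1, -0.8]
opening: 0.372
grip_force: 0.0
```

```bash
cat > blk.py <<'E'
from h import *
for n in ('top','scene'):
    c=grab(n,'b_%s.png'%n);P=cloud(c);s=st(P);z=P[...,2]
    m=(z>44)&(z<66)&(s[...,0]>-110)&(s[...,0]<120)&(abs(s[...,1])<60)
    m=cv2.morphologyEx(m.astype(np.uint8),cv2.MORPH_OPEN,np.ones((3,3)))>0
    v,u=np.nonzero(m)
    if m.sum()>40:
        W=st(plane(c,np.c_[u,v],56)); r=cv2.minAreaRect(W.astype(np.float32)); print(n,m.sum(),r,W.mean(0).round(1),'z',np.median(z[m]).round(1),cv2.boxPoints(r).round(0).tolist())
E
python3 blk.py; python3 -c "
from h import *
togo([575.7,405,36],1.319)
i=cv2.imread('pics/b_top.png')[215:315,140:290]; cv2.imwrite('pics/b5.png',cv2.resize(i,None,fx=5,fy=5,interpolation=cv2.INTER_CUBIC))"
```

```text
top 699 ((-24.73886489868164, -5.443698883056641), (75.17658233642578, 95.64270782470703), 81.72128295898438) [-20.1  -2.6] z 53.7 [[-77.0, -36.0], [17.0, -50.0], [28.0, 25.0], [-67.0, 39.0]]
scene 585 ((-34.44381332397461, -11.439754486083984), (92.0327377319336, 104.96088409423828), 81.49467468261719) [-35.2 -12. ] z 54.7 [[-93.0, -49.0], [11.0, -65.0], [24.0, 26.0], [-80.0, 42.0]]
t 8.05 pos [571.7 388.6 104.8] st [-135.8   10.6] rpy [ 3.1416e+00 -1.0000e-04  1.3183e+00] F [-0.32 -0.62  1.05] open 0.37
units shift [ 0.67 -0.01  2.75] turn [ 0.   -0.   -0.01]
```

View pics/b5.png

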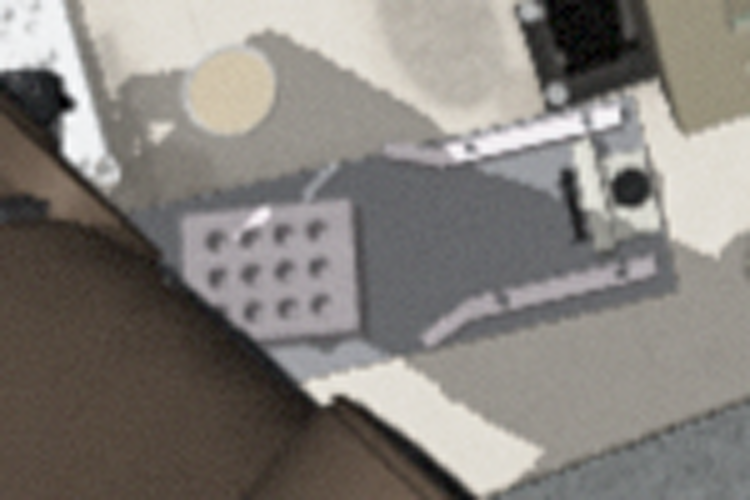

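The top view shows the block's wells up, centre near station (-25,-5) mm and yaw -0.144. Next: descend behind the tail and approach flush.

Request:
step_arm(plan=[{"x": 0,"y": 0,"z": 0.5,"rx": 0,"ry": 0,"rz": 0},{"x": 0,"y": 0,"z": 0.6,"rx": 0,"ry": 0,"rz": 0},{"x": 0,"y": 0,"z": 0.6,"rx": 0,"ry": 0,"rz": 0},{"x": 0,"y": 0,"z": 0.6,"rx": 0,"ry": 0,"rz": 0},{"x": 0,"y": 0,"z": 0.6,"rx": 0,"ry": 0,"rz": 0},{"x": -0.3,"y": 0,"z": 0.4,"rx": 0,"ry": 0,"rz": 0},{"x": -0.4,"y": 0,"z": 0,"rx": 0,"ry": 0,"rz": 0},{"x": -0.4,"y": 0,"z": 0,"rx": 0,"ry": 0,"rz": 0},{"x": -0.4,"y": 0,"z": 0,"rx": 0,"ry": 0,"rz": 0},{"x": -0.1,"y": 0,"z": 0,"rx": 0,"ry": 0,"rz": 0}])

```text
t: 8.88
eef_pos: [561.6, 348.6, 22.9]
tcp_rot: [3.141, -0.0, 1.318]
ft_force: [-0.2, -0.2, -0.0]
opening: 0.371
grip_force: 0.0
```

Request:
step_arm(plan=[{"x": -0.08,"y": 0,"z": 0,"rx": 0,"ry": 0,"rz": 0},{"x": -0.08,"y": 0,"z": 0,"rx": 0,"ry": 0,"rz": 0},{"x": -0.08,"y": 0,"z": 0,"rx": 0,"ry": 0,"rz": 0},{"x": -0.08,"y": 0,"z": 0,"rx": 0,"ry": 0,"rz": 0},{"x": -0.08,"y": 0,"z": 0,"rx": 0,"ry": 0,"rz": 0},{"x": -0.08,"y": 0,"z": 0,"rx": 0,"ry": 0,"rz": 0},{"x": -0.08,"y": 0,"z": 0,"rx": 0,"ry": 0,"rz": 0},{"x": -0.08,"y": 0,"z": 0,"rx": 0,"ry": 0,"rz": 0},{"x": -0.08,"y": 0,"z": 0,"rx": 0,"ry": 0,"rz": 0},{"x": -0.08,"y": 0,"z": 0,"rx": 0,"ry": 0,"rz": 0}])

```text
t: 9.72
eef_pos: [556.8, 331.0, 22.3]
tcp_rot: [3.141, -0.001, 1.319]
ft_force: [0.5, 4.4, 2.0]
opening: 0.366
grip_force: 2.2
```

```bash
python3 -c "
from h import *
togo(np.r_[wd(-45,0),22],1.463)"; python3 blk.py
```

```text
t 9.72 pos [556.8 331.   22.3] st [-76.9   2. ] rpy [ 3.1411e+00 -6.0000e-04  1.3189e+00] F [0.51 4.44 2.03] open 0.366
units shift [-1.27  0.1   0.01] turn [ 0.   -0.01 -1.44]
top 234 ((5.479930877685547, 2.62408447265625), (51.336341857910156, 56.63358688354492), 78.04335021972656) [13.3  6. ] z 53.6 [[-28.0, -17.0], [28.0, -28.0], [39.0, 22.0], [-17.0, 34.0]]
scene 378 ((-36.5784797668457, -16.325454711914062), (83.38628387451172, 129.81300354003906), 75.64698028564453) [-35.4 -25.7] z 54.0 [[-110.0, -41.0], [16.0, -73.0], [37.0, 8.0], [-89.0, 40.0]]
```

Contact at about 4.4 N sliding friction. Now push on while turning to the station heading.

Request:
step_arm(plan=[{"x": -0.12,"y": 0.01,"z": 0,"rx": 0,"ry": 0,"rz": -0.16},{"x": -0.12,"y": 0.01,"z": 0,"rx": 0,"ry": 0,"rz": -0.16},{"x": -0.12,"y": 0.01,"z": 0,"rx": 0,"ry": 0,"rz": -0.16},{"x": -0.12,"y": 0.01,"z": 0,"rx": 0,"ry": 0,"rz": -0.16},{"x": -0.12,"y": 0.01,"z": 0,"rx": 0,"ry": 0,"rz": -0.16},{"x": -0.12,"y": 0.01,"z": 0,"rx": 0,"ry": 0,"rz": -0.16},{"x": -0.12,"y": 0.01,"z": 0,"rx": 0,"ry": 0,"rz": -0.16},{"x": -0.12,"y": 0.01,"z": 0,"rx": 0,"ry": 0,"rz": -0.16},{"x": -0.12,"y": 0.01,"z": 0,"rx": 0,"ry": 0,"rz": -0.16},{"x": -0.12,"y": 0.01,"z": 0,"rx": 0,"ry": 0,"rz": 0}])

```text
t: 10.65
eef_pos: [553.5, 301.0, 22.2]
tcp_rot: [-3.141, -0.0, 1.464]
ft_force: [0.4, 4.1, 2.1]
opening: 0.371
grip_force: 2.3
```

```bash
python3 -c "
from h import *
togo(np.r_[wd(-20,0),22],1.463)"; python3 blk.py;python3 -c "
import cv2
i=cv2.imread('pics/b_top.png')[215:315,140:290]; cv2.imwrite('pics/b6.png',cv2.resize(i,None,fx=5,fy=5,interpolation=cv2.INTER_CUBIC))"
```

```text
t 10.65 pos [553.5 301.   22.2] st [-46.6   2. ] rpy [-3.1414e+00 -2.0000e-04  1.4643e+00] F [0.36 4.12 2.07] open 0.371
units shift [-1.07 -0.08  0.01] turn [-0.   -0.    0.01]
top 241 ((37.70665740966797, 12.143214225769043), (52.59101867675781, 54.40643310546875), 0.0621432289481163) [43.6 15.5] z 53.7 [[11.0, 39.0], [11.0, -15.0], [64.0, -15.0], [64.0, 39.0]]
scene 283 ((-7.605705261230469, -18.41522216796875), (80.54309844970703, 133.4624786376953), 68.46794891357422) [-11.6 -20.6] z 54.1 [[-84.0, -31.0], [40.0, -80.0], [69.0, -5.0], [-55.0, 44.0]]
```

View pics/b6.png

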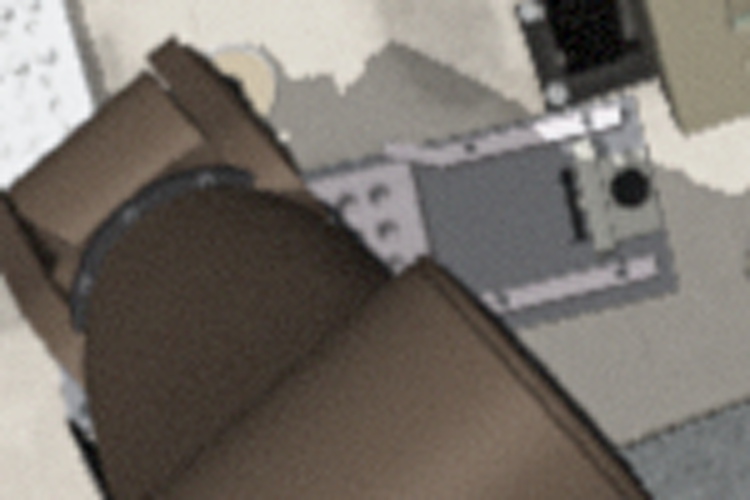

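The block is now square with the station, nose at x≈64, at the flare's throat and about 2 mm towards +y. Pushing on with a small correction.

Request:
step_arm(plan=[{"x": -0.1,"y": -0.01,"z": 0,"rx": 0,"ry": 0,"rz": 0},{"x": -0.1,"y": -0.01,"z": 0,"rx": 0,"ry": 0,"rz": 0},{"x": -0.1,"y": -0.01,"z": 0,"rx": 0,"ry": 0,"rz": 0},{"x": -0.1,"y": -0.01,"z": 0,"rx": 0,"ry": 0,"rz": 0},{"x": -0.1,"y": -0.01,"z": 0,"rx": 0,"ry": 0,"rz": 0},{"x": -0.1,"y": -0.01,"z": 0,"rx": 0,"ry": 0,"rz": 0},{"x": -0.1,"y": -0.01,"z": 0,"rx": 0,"ry": 0,"rz": 0},{"x": -0.1,"y": -0.01,"z": 0,"rx": 0,"ry": 0,"rz": 0},{"x": -0.1,"y": 0,"z": 0,"rx": 0,"ry": 0,"rz": 0},{"x": -0.1,"y": 0,"z": 0,"rx": 0,"ry": 0,"rz": 0}])

```text
t: 11.58
eef_pos: [548.9, 277.8, 22.9]
tcp_rot: [3.141, -0.002, 1.463]
ft_force: [-1.9, 8.4, 5.6]
opening: 0.369
grip_force: 4.5
```

Request:
step_arm(plan=[{"x": -0.08,"y": 0,"z": 0,"rx": 0,"ry": 0,"rz": 0},{"x": -0.08,"y": 0,"z": 0,"rx": 0,"ry": 0,"rz": 0},{"x": -0.08,"y": 0,"z": 0,"rx": 0,"ry": 0,"rz": 0},{"x": -0.08,"y": 0,"z": 0,"rx": 0,"ry": 0,"rz": 0},{"x": -0.08,"y": 0,"z": 0,"rx": 0,"ry": 0,"rz": 0},{"x": -0.08,"y": 0,"z": 0,"rx": 0,"ry": 0,"rz": 0},{"x": -0.08,"y": 0,"z": 0,"rx": 0,"ry": 0,"rz": 0},{"x": -0.08,"y": 0,"z": 0,"rx": 0,"ry": 0,"rz": 0},{"x": -0.08,"y": 0,"z": 0,"rx": 0,"ry": 0,"rz": 0},{"x": -0.08,"y": 0,"z": 0,"rx": 0,"ry": 0,"rz": 0}])

```text
t: 12.42
eef_pos: [546.7, 257.1, 22.8]
tcp_rot: [3.141, -0.001, 1.462]
ft_force: [-2.4, 10.2, 6.3]
opening: 0.37
grip_force: 4.6
```

```bash
python3 -c "
from h import *
togo(np.r_[wd(25,0),22],1.463)"; python3 blk.py
```

```text
t 12.42 pos [546.7 257.1  22.8] st [-2.3  0. ] rpy [ 3.1414e+00 -1.2000e-03  1.4621e+00] F [-2.38 10.19  6.31] open 0.37
units shift [-1.09  0.    0.03] turn [ 0.   -0.01 -0.01]
top 169 ((85.81317901611328, 11.20307445526123), (44.7177848815918, 51.01459503173828), 0.2606339156627655) [91.7 16.5] z 53.8 [[63.0, 37.0], [64.0, -14.0], [108.0, -14.0], [108.0, 37.0]]
scene 278 ((32.70253372192383, -23.825340270996094), (79.65803527832031, 132.43783569335938), 62.12422561645508) [ 30. -22.] z 54.0 [[-44.0, -28.0], [73.0, -90.0], [110.0, -20.0], [-7.0, 42.0]]
```

Request:
step_arm(plan=[{"x": -0.06,"y": -0.02,"z": -0.02,"rx": 0,"ry": 0,"rz": 0},{"x": -0.08,"y": -0.02,"z": -0.02,"rx": 0,"ry": 0,"rz": 0},{"x": -0.08,"y": -0.02,"z": 0,"rx": 0,"ry": 0,"rz": 0},{"x": -0.08,"y": 0,"z": 0,"rx": 0,"ry": 0,"rz": 0},{"x": -0.08,"y": 0,"z": 0,"rx": 0,"ry": 0,"rz": 0},{"x": -0.08,"y": 0,"z": 0,"rx": 0,"ry": 0,"rz": 0},{"x": -0.08,"y": 0,"z": 0,"rx": 0,"ry": 0,"rz": 0},{"x": -0.08,"y": 0,"z": 0,"rx": 0,"ry": 0,"rz": 0},{"x": -0.08,"y": 0,"z": 0,"rx": 0,"ry": 0,"rz": 0},{"x": -0.08,"y": 0,"z": 0,"rx": 0,"ry": 0,"rz": 0}])

```text
t: 13.35
eef_pos: [543.3, 237.0, 23.1]
tcp_rot: [-3.141, 0.0, 1.463]
ft_force: [0.9, 1.7, -2.8]
opening: 0.372
grip_force: 1.2
```

```bash
python3 -c "
from h import *
togo(np.r_[wd(30,0),22],1.463)"; python3 blk.py
```

```text
t 13.35 pos [543.3 237.   23.1] st [18.1 -1.3] rpy [-3.1414  0.      1.4628] F [ 0.94  1.69 -2.81] open 0.372
units shift [-0.48  0.05  0.04] turn [-0.  0. -0.]
top 87 ((103.36752319335938, 12.286175727844238), (33.22060775756836, 46.184696197509766), 0.25705018639564514) [108.   19.2] z 53.4 [[87.0, 35.0], [87.0, -11.0], [120.0, -11.0], [120.0, 35.0]]
scene 257 ((46.29445266723633, -27.946212768554688), (79.52374267578125, 125.5550537109375), 54.61643981933594) [ 47.  -22.3] z 53.6 [[-28.0, -24.0], [74.0, -97.0], [121.0, -32.0], [18.0, 41.0]]
```

Request:
step_arm(plan=[{"x": -0.03,"y": 0,"z": 0,"rx": 0,"ry": 0,"rz": 0},{"x": -0.03,"y": 0,"z": 0,"rx": 0,"ry": 0,"rz": 0},{"x": -0.03,"y": 0,"z": 0,"rx": 0,"ry": 0,"rz": 0},{"x": -0.03,"y": 0,"z": 0,"rx": 0,"ry": 0,"rz": 0},{"x": -0.03,"y": 0,"z": 0,"rx": 0,"ry": 0,"rz": 0},{"x": -0.03,"y": 0,"z": 0,"rx": 0,"ry": 0,"rz": 0},{"x": -0.03,"y": 0,"z": 0,"rx": 0,"ry": 0,"rz": 0},{"x": -0.03,"y": 0,"z": 0,"rx": 0,"ry": 0,"rz": 0},{"x": -0.03,"y": 0,"z": 0,"rx": 0,"ry": 0,"rz": 0},{"x": -0.03,"y": 0,"z": 0,"rx": 0,"ry": 0,"rz": 0}])

```text
t: 14.28
eef_pos: [542.5, 229.8, 23.2]
tcp_rot: [3.141, -0.0, 1.463]
ft_force: [-0.1, 3.4, -0.1]
opening: 0.366
grip_force: 1.7
```

```bash
sed -i 's/<120)/<139)/' blk.py; python3 -c "
from h import *
togo(np.r_[wd(35,0),22],1.463)"; python3 blk.py
```

```text
t 14.28 pos [542.5 229.8  23.2] st [25.3 -1.2] rpy [ 3.1414e+00 -2.0000e-04  1.4628e+00] F [-0.09  3.4  -0.11] open 0.366
units shift [-0.39  0.05  0.05] turn [ 0. -0. -0.]
top 121 ((115.42997741699219, 12.698657989501953), (39.21981430053711, 47.18929672241211), 0.7406305074691772) [121.7  17.4] z 53.9 [[96.0, 36.0], [96.0, -11.0], [135.0, -11.0], [135.0, 37.0]]
scene 264 ((61.46623992919922, -23.10376739501953), (76.35688781738281, 133.4043426513672), 62.73981857299805) [ 59.7 -24. ] z 54.0 [[-15.0, -26.0], [103.0, -88.0], [138.0, -20.0], [20.0, 41.0]]
```

Request:
step_arm(plan=[{"x": -0.02,"y": 0,"z": 0,"rx": 0,"ry": 0,"rz": 0},{"x": -0.02,"y": 0,"z": 0,"rx": 0,"ry": 0,"rz": 0},{"x": -0.02,"y": 0,"z": 0,"rx": 0,"ry": 0,"rz": 0},{"x": -0.02,"y": 0,"z": 0,"rx": 0,"ry": 0,"rz": 0},{"x": -0.02,"y": 0,"z": 0,"rx": 0,"ry": 0,"rz": 0},{"x": -0.02,"y": 0,"z": 0,"rx": 0,"ry": 0,"rz": 0},{"x": -0.02,"y": 0,"z": 0,"rx": 0,"ry": 0,"rz": 0},{"x": -0.02,"y": 0,"z": 0,"rx": 0,"ry": 0,"rz": 0},{"x": -0.02,"y": 0,"z": 0,"rx": 0,"ry": 0,"rz": 0},{"x": -0.02,"y": 0,"z": 0,"rx": 0,"ry": 0,"rz": 0}])

```text
t: 15.22
eef_pos: [542.0, 224.8, 23.2]
tcp_rot: [3.142, -0.0, 1.463]
ft_force: [-0.0, 4.2, 1.2]
opening: 0.368
grip_force: 2.1
```

Request:
step_arm(plan=[{"x": -0.01,"y": 0,"z": 0,"rx": 0,"ry": 0,"rz": 0},{"x": -0.01,"y": 0,"z": 0,"rx": 0,"ry": 0,"rz": 0},{"x": -0.01,"y": 0,"z": 0,"rx": 0,"ry": 0,"rz": 0},{"x": -0.01,"y": 0,"z": 0,"rx": 0,"ry": 0,"rz": 0},{"x": -0.01,"y": 0,"z": 0,"rx": 0,"ry": 0,"rz": 0},{"x": -0.01,"y": 0,"z": 0,"rx": 0,"ry": 0,"rz": 0},{"x": -0.01,"y": 0,"z": 0,"rx": 0,"ry": 0,"rz": 0},{"x": -0.01,"y": 0,"z": 0,"rx": 0,"ry": 0,"rz": 0},{"x": -0.01,"y": 0,"z": 0,"rx": 0,"ry": 0,"rz": 0},{"x": -0.01,"y": 0,"z": 0,"rx": 0,"ry": 0,"rz": 0}])

```text
t: 16.05
eef_pos: [541.7, 222.3, 23.2]
tcp_rot: [3.141, -0.0, 1.463]
ft_force: [1.3, 5.0, 2.5]
opening: 0.37
grip_force: 2.4
```

Request:
step_arm(plan=[{"x": -0.01,"y": 0,"z": 0,"rx": 0,"ry": 0,"rz": 0},{"x": -0.01,"y": 0,"z": 0,"rx": 0,"ry": 0,"rz": 0},{"x": -0.01,"y": 0,"z": 0,"rx": 0,"ry": 0,"rz": 0},{"x": -0.01,"y": 0,"z": 0,"rx": 0,"ry": 0,"rz": 0},{"x": -0.01,"y": 0,"z": 0,"rx": 0,"ry": 0,"rz": 0},{"x": -0.01,"y": 0,"z": 0,"rx": 0,"ry": 0,"rz": 0},{"x": -0.01,"y": 0,"z": 0,"rx": 0,"ry": 0,"rz": 0},{"x": -0.01,"y": 0,"z": 0,"rx": 0,"ry": 0,"rz": 0},{"x": -0.01,"y": 0,"z": 0,"rx": 0,"ry": 0,"rz": 0},{"x": -0.01,"y": 0,"z": 0,"rx": 0,"ry": 0,"rz": 0}])

```text
t: 16.88
eef_pos: [541.4, 219.9, 23.2]
tcp_rot: [3.141, -0.0, 1.463]
ft_force: [0.2, 4.6, 2.2]
opening: 0.369
grip_force: 2.5
```

```bash
python3 -c "
from h import *
togo(np.r_[wd(35,0),22],1.463)"; python3 blk.py
```

```text
t 16.88 pos [541.4 219.9  23.2] st [35.3 -1.3] rpy [ 3.1415e+00 -1.0000e-04  1.4628e+00] F [0.25 4.62 2.15] open 0.369
units shift [0.01 0.05 0.05] turn [ 0. -0. -0.]
top 72 ((130.7075958251953, 20.170745849609375), (23.45720672607422, 46.99874496459961), 34.12438201904297) [128.7  19.5] z 53.7 [[108.0, 33.0], [134.0, -6.0], [154.0, 7.0], [127.0, 46.0]]
scene 259 ((67.4240951538086, -24.36376953125), (76.81824493408203, 126.8104248046875), 58.16665267944336) [ 64.3 -22.6] z 53.8 [[-7.0, -24.0], [101.0, -90.0], [142.0, -25.0], [34.0, 42.0]]
```

Request:
step_arm(plan=[{"x": -0.01,"y": 0,"z": 0,"rx": 0,"ry": 0,"rz": 0},{"x": -0.01,"y": 0,"z": 0,"rx": 0,"ry": 0,"rz": 0},{"x": -0.01,"y": 0,"z": 0,"rx": 0,"ry": 0,"rz": 0},{"x": -0.01,"y": 0,"z": 0,"rx": 0,"ry": 0,"rz": 0},{"x": -0.01,"y": 0,"z": 0,"rx": 0,"ry": 0,"rz": 0},{"x": -0.01,"y": 0,"z": 0,"rx": 0,"ry": 0,"rz": 0},{"x": -0.01,"y": 0,"z": 0,"rx": 0,"ry": 0,"rz": 0},{"x": -0.01,"y": 0,"z": 0,"rx": 0,"ry": 0,"rz": 0},{"x": 0,"y": 0,"z": 0,"rx": 0,"ry": 0,"rz": 0},{"x": 0,"y": 0,"z": 0,"rx": 0,"ry": 0,"rz": 0}])

```text
t: 17.82
eef_pos: [541.7, 219.3, 23.3]
tcp_rot: [3.14, -0.002, 1.462]
ft_force: [1.1, 16.2, 0.8]
opening: 0.368
grip_force: 8.3
```

Contact felt: force jumped to 16 N (about 11.5 N on the pad). Ease a trifle and hold.

Request:
step_arm(plan=[{"x": 0.01,"y": 0,"z": 0,"rx": 0,"ry": 0,"rz": 0},{"x": 0,"y": 0,"z": 0,"rx": 0,"ry": 0,"rz": 0},{"x": 0,"y": 0,"z": 0,"rx": 0,"ry": 0,"rz": 0},{"x": 0,"y": 0,"z": 0,"rx": 0,"ry": 0,"rz": 0},{"x": 0,"y": 0,"z": 0,"rx": 0,"ry": 0,"rz": 0},{"x": 0,"y": 0,"z": 0,"rx": 0,"ry": 0,"rz": 0},{"x": 0,"y": 0,"z": 0,"rx": 0,"ry": 0,"rz": 0},{"x": 0,"y": 0,"z": 0,"rx": 0,"ry": 0,"rz": 0},{"x": 0,"y": 0,"z": 0,"rx": 0,"ry": 0,"rz": 0},{"x": 0,"y": 0,"z": 0,"rx": 0,"ry": 0,"rz": 0}])

```text
t: 18.65
eef_pos: [541.7, 219.4, 23.3]
tcp_rot: [3.14, -0.002, 1.462]
ft_force: [1.4, 13.5, 0.2]
opening: 0.372
grip_force: 7.4
```

```bash
python3 -c "
from h import *
togo(np.r_[wd(35,0),22],1.463)"
```

```text
t 18.65 pos [541.7 219.4  23.3] st [35.7 -0.9] rpy [ 3.1402e+00 -2.0000e-03  1.4621e+00] F [ 1.41 13.47  0.24] open 0.372
units shift [0.03 0.04 0.05] turn [ 0.01 -0.02 -0.01]
```

Held for over 0.8 s at about 9 N on the pad. Retreat slowly straight back, then up.

Request:
step_arm(plan=[{"x": 0.02,"y": 0,"z": 0,"rx": 0,"ry": 0,"rz": 0},{"x": 0.03,"y": 0,"z": 0,"rx": 0,"ry": 0,"rz": 0},{"x": 0.05,"y": 0,"z": 0,"rx": 0,"ry": 0,"rz": 0},{"x": 0.1,"y": 0,"z": 0,"rx": 0,"ry": 0,"rz": 0},{"x": 0.3,"y": 0,"z": 0,"rx": 0,"ry": 0,"rz": 0},{"x": 0.5,"y": 0,"z": 0,"rx": 0,"ry": 0,"rz": 0},{"x": 0.5,"y": 0,"z": 0,"rx": 0,"ry": 0,"rz": 0},{"x": 0.5,"y": 0,"z": -0.3,"rx": 0,"ry": 0,"rz": 0},{"x": 0.5,"y": 0,"z": -0.6,"rx": 0,"ry": 0,"rz": 0},{"x": 0.5,"y": 0,"z": -0.6,"rx": 0,"ry": 0,"rz": 0}])

```text
t: 19.48
eef_pos: [548.9, 294.4, 60.6]
tcp_rot: [-3.14, 0.001, 1.464]
ft_force: [0.1, 0.1, 0.3]
opening: 0.371
grip_force: 0.0
```

Request:
step_arm(plan=[{"x": 0.5,"y": 0,"z": -0.8,"rx": 0,"ry": 0,"rz": 0},{"x": 0.5,"y": 0,"z": -0.8,"rx": 0,"ry": 0,"rz": 0},{"x": 0.5,"y": 0,"z": -0.8,"rx": 0,"ry": 0,"rz": 0},{"x": 0.5,"y": 0,"z": -0.8,"rx": 0,"ry": 0,"rz": 0},{"x": 0.5,"y": 0,"z": -0.8,"rx": 0,"ry": 0,"rz": 0},{"x": 0.5,"y": 0,"z": -0.8,"rx": 0,"ry": 0,"rz": 0},{"x": 0.5,"y": 0,"z": -0.5,"rx": 0,"ry": 0,"rz": 0},{"x": 0,"y": 0,"z": 0,"rx": 0,"ry": 0,"rz": 0},{"x": 0,"y": 0,"z": 0,"rx": 0,"ry": 0,"rz": 0},{"x": 0,"y": 0,"z": 0,"rx": 0,"ry": 0,"rz": 0}])

```text
t: 20.32
eef_pos: [558.0, 379.5, 191.9]
tcp_rot: [-3.14, 0.001, 1.463]
ft_force: [0.7, -0.4, 0.2]
opening: 0.369
grip_force: 0.0
```

```bash
python3 blk.py; python3 -c "
import cv2
i=cv2.imread('pics/b_top.png')[195:315,140:330]; cv2.imwrite('pics/b7.png',cv2.resize(i,None,fx=4.2,fy=4.2,interpolation=cv2.INTER_CUBIC))"
```

```text
top 703 ((94.36978149414062, -1.7989845275878906), (75.85515594482422, 89.11678314208984), 89.91626739501953) [93.4 -1.8] z 54.0 [[50.0, -40.0], [139.0, -40.0], [139.0, 36.0], [50.0, 36.0]]
scene 479 ((86.12962341308594, -7.342449188232422), (90.104248046875, 106.39632415771484), 89.68350219726562) [84.5 -8.5] z 54.6 [[33.0, -52.0], [139.0, -53.0], [140.0, 37.0], [33.0, 38.0]]
```

View pics/b7.png

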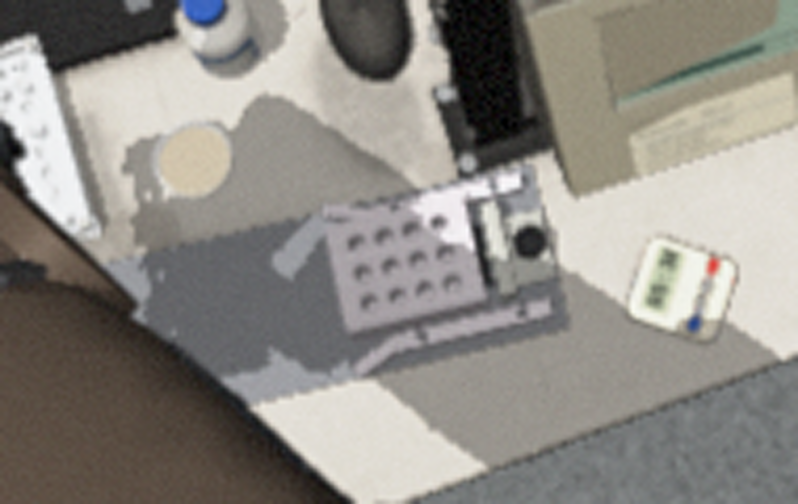

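The block lies wells-up between the rails against the pad (480,250). The knob, dish, bottle and timer are where they were.

```bash
python3 -c "
from cell import *
print(job_done())"
```

```text
the job is handed in; nothing more can be done
None
```

The job is handed in: the block was tipped over wells-up, slid between the rails and held against the pad for about 0.8 s at roughly 9 N. It was left there with the arm clear, and in the last picture the stop, dish, bottle and timer showed no visible shift (I did not check the beaker or pen).

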